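# Take a dip reading of the gearbox with its gauge rod

## Robot

A 7-joint arm with a two-finger parallel gripper is mounted at the origin on a cart in front of the work surface, level with it; the furniture and walls round the work are solid. World frame = base frame: x ahead of the robot, y to its left, z up, the work surface at z = 0. Lengths are in m, angles in rad, forces in N, time in s.
With the tool pointing down it reaches from about 0.4 to 0.85 m from the base axis. Payload 6.9 kg.
Tool frame: the origin (TCP) lies midway between the tips of the shut fingers; the grasp point (between the pads) lies 19 mm behind it; z points along the fingers, y is the line along which they close (so a half turn about z gives the same grasp; the last joint's range is limited). The gripper opens to 85 mm and grips with 20 to 120 N. Pads are 22 mm wide; open, the fingers measure 114 mm over their backs; the gripper's body (76 mm by 85 mm) begins 54 mm behind the grasp point. The pads swing forward as they close: fully open they stand 13 mm farther back than shut.
Start: joints at [1.246, 0.507, -0.238, 1.5, 0.126, 1.149, -0.155], TCP at [0.261, -0.568, 0.231] pointing down, gripper open.
Joint ranges: [-3.08, 3.08], [-0.24, 2.05], [-1.43, 1.35], [0, 2.5], [-1.52, 4.66], [0.17, 1.96], [-2.89, 2.89]. Speed limits (rad/s): [2.39, 2.39, 3.14, 3.14, 3.14, 3.14, 3.14].

## Interface

Orientations are given as a rotation vector (axis times angle).
In Python, from workcell import read_state, snapshot, calibration, close_job gives the robot as it stands.
- The arm moves only by the tool servo_tool, never from a script. Its argument "series" is a list of rows, each an object with "translation": the shift along the tool's x, y, z in mm, a list of three; "rotation": the turn, a rotation vector about the tool's x, y, z in degrees, a list of three; "gripper": the gripper command: -1 is fully open, 1 is shut, values between are in proportion. In form: [{"translation": [dx, dy, dz], "rotation": [rx, ry, rz], "gripper": gripper}, ...]. A call has exactly 5 rows; each row shifts and turns the commanded pose from where the row before left it, along the tool's axes as they then stand; what a row does not reach is not made up. A row lasts 1/12 s, in which the tool goes at most 41.7 mm and 7.16 degrees, less where a joint would pass 70% of its speed; a pose out of reach is approached as far as the arm can. A call with a gripper value outside its range is refused whole. The fingers move at their own pace and stop on an object; "newtons" is the grip in N (left out, the last holds). Time passes only in rows, so rows that do not move let the fingers close, or fill a call up. It gives the time, the measured TCP pose, the force, the opening and the grip force at its end, in the units of the state.
- read_state(): the state, without advancing time (a new reading comes with each control period).
- snapshot(name): name is "scene" or "top"; returns (picture, depth): 384x512x3 uint8, red, green, blue; 384x512 float32, m along the optical axis (not along the pixel's ray), 0 where there is no reading.
- calibration(name): a dict with "fx", "fy", "cx", "cy" (pixels), "xyz" and "orientation" of the camera in the world. Camera axes: x right, y up, looking along -z (the intrinsics and any distortion apply to the point x, -y, -z); pixel columns grow to the right and rows downward; lengths in m; the calibration is good to about 2 mm. A picture is of the moment at which its call begins. calibration takes no time and is no camera call.
- close_job(): hands the job in; it is judged then, once.
The state is a dict: "time_s": time; "joint_pos": joint angles; "joint_velocities": joint speeds; "tau": joint torques, N m; "ee_pos": TCP position; "tool_rot": TCP orientation; "ft_force": force on the tool from outside, world axes, zero at the start; "torque": the same for the moment, N m; "width": finger opening in m; "finger_force": force on a finger pad.
Only numpy, scipy, OpenCV 4.12 (cv2) and the standard library are available. Lean on these libraries where they do the work, as an engineer would, in place of code of your own. Each camera call takes 0.05 s, during which the arm holds its last target. There are 200 camera calls.

## Task

Pull the drawer of the low bench unit out to its stop and take out the gauge rod. Push the rod down the gearbox's slanting dip tube until its collar sits on the tube's mouth, draw it right out again, and hold it up level for reading, gripped and still, clear of everything and at least 20 cm above the bench; finish while still holding it like that. Leave the pliers and the wheel nuts where they lie.

Things in the scene. Friction and masses are not known exactly. Their poses are not given: they have to be found in the camera images.
- drawer_unit: Low grey steel drawer unit fixed on the bench to the robot's left, 160 deep (x) x 280 wide (y) x 75 mm high, one drawer. Origin: centre of its underside; its -x axis is the way the drawer pulls out (mainly to the robot's right, a little towards it), z up.
- drawer (a joint): How far the drawer is out, m: 0 shut, 0.12 at its stop; starts 0 to 15 mm open. It slides with about 1.5 N of friction and stays where left. Drawer floor 30 mm above the bench, side and rear walls up to 52 mm, front panel up to 69 mm; inside 266 mm wide, 132 mm front to rear.
- drawer_handle (a point): Middle of the drawer's handle: steel bar 11 mm thick, 110 mm long, level along the unit's y axis, its centre line 35 mm in front of the drawer's front and 45 mm above the bench. Moves with the drawer. Free from above.
- gauge_rod: Loose steel rod. Origin: on its axis in the collar's seat face; x axis to the tip. 8 mm thick from x=0 to the tip at 108 mm; square collar 30x30, x=-8 to 0; dark grip 16 wide (y), 18 high (z), x=-78 to -8; end plate 30x30, x=-86 to -78. 0.11-0.22 kg. Starts lying z up in the drawer, axis level 45 mm above the bench, crosswise, tip to the unit's -y side; rides with the drawer.
- rod_tip (a point): Tip of the gauge rod, 108 mm from the collar's seat face.
- gearbox: Cast grey gearbox fixed on the bench to the robot's right: foot 140 (x) x 116 mm (y), casing 110 x 100 mm, 111 mm high with bolts, stub shaft to 95 mm on its -x side. Origin: centre of its underside, z up; the dip tube rises from its +y side. Obstacles: a bench vice to its left, anvil 0.15 m and clamped bracket 0.29 m high; upright alloy wheels behind it, from x = 0.64 m.
- dip_tube: Steel guide tube fixed to the gearbox. Origin: centre of its mouth, 140 mm above the bench and 140 mm to the gearbox's +y side; z axis: out along the tube, 40 degrees above level, towards the gearbox's +y. Bore 13 mm, widening to 24 mm at the mouth over the last 20 mm; rim 30 mm outside. Collar seated: rod origin at this origin, tip 108 mm down, free to that depth.
- pliers: Loose combination pliers with red grips lying flat on the bench, 54 x 168 x 16 mm, a bystander. Origin below its middle.
- lug_nut_1: Loose wheel nut, 22 mm across, 26 mm high, standing on the bench in front of the gearbox, a bystander. Origin below its middle.
- lug_nut_2: Another such wheel nut, a bystander.

How it is judged:
By the outcome, as a careful person would: the job done as asked, in the order asked, and still so for the second after the job is handed in, while the arm keeps its last pose, push and grip.
It also fails if it takes over 59 s, if anything falls off the work surface, if the arm or the gripper's body presses on something with over 40 N, if the wrist force passes 120 N, or if a joint passes its speed limit or range.

## Working session

There is one attempt and no reset: what is moved stays moved. The work goes in short steps, Python scripts to look and compute and a tool call to move; the robot and the scene stay as the last step left them, time stands still between calls to the robot, and variables do not carry over. Pictures are saved under pics/ and viewed, at most 10 in all, crops included, and the job is handed in when it is done.

Besides the shell and the picture viewer there is one more tool, called after "Emit:" as name(argument=value, ...), one argument or row to a line, values as JSON. servo_tool: Moves the arm, as the interface text tells. Its arguments: {"type":"object","properties":{"series":{"type":"array"},"newtons":{"type":"number"}},"required":["series"]}

```bash
ls; mkdir -p pics; cat > h.py <<'E'
import numpy as np,cv2
from scipy.spatial.transform import Rotation as R
from workcell import *
def cam(n):
    c=calibration(n); o=np.array(c["orientation"],float)
    M=R.from_rotvec(o).as_matrix() if o.size==3 else (R.from_quat(o).as_matrix() if o.size==4 else o)
    return c,M
def pts(n,d):
    c,M=cam(n); v,u=np.mgrid[:d.shape[0],:d.shape[1]]
    P=np.stack([(u-c["cx"])/c["fx"]*d,-(v-c["cy"])/c["fy"]*d,-d],-1)
    return P@M.T+np.array(c["xyz"])
def ray(n,u,v,z):
    c,M=cam(n); r=M@np.array([(u-c["cx"])/c["fx"],-(v-c["cy"])/c["fy"],-1]); o=np.array(c["xyz"])
    return o+r*(z-o[2])/r[2]
def proj(n,p):
    c,M=cam(n); q=M.T@(np.array(p)-np.array(c["xyz"]))
    return c["cx"]+c["fx"]*q[0]/-q[2], c["cy"]-c["fy"]*q[1]/-q[2]
E
python3 - <<'E'
from h import *
for n in("scene","top"):
    print(calibration(n)); p,d=snapshot(n); np.savez(n+"0.npz",p=p,d=d)
    cv2.imwrite(f"pics/{n}0.png",cv2.resize(p[:,:,::-1],(800,600),interpolation=cv2.INTER_CUBIC))
print(read_state())
E
```

```text
pics
{'fx': 389.94391468786995, 'fy': 389.94391468786995, 'cx': 258.4919053902901, 'cy': 187.37464950118, 'xyz': array([-0.32443035,  0.45161863,  0.90512961]), 'orientation': array([ 0.53273157, -0.86858381, -1.91174936])}
{'fx': 350.1809178062855, 'fy': 350.1809178062855, 'cx': 253.60319441213585, 'cy': 189.20201414867907, 'xyz': array([0.30401444, 0.03421623, 1.2804964 ]), 'orientation': array([ 0.1106889 , -0.14663194, -1.55159034])}
{'time_s': 0.1, 'joint_pos': array([ 1.24551302,  0.50827609, -0.23752436,  1.50104741,  0.12568361,
        1.14888779, -0.15478663]), 'joint_velocities': array([-0.00176296, -0.00199531,  0.0011421 , -0.00257382, -0.00116779,
       -0.00052326, -0.00078498]), 'tau': array([-3.22535350e-03, -6.21836615e+01, -2.19416007e+00, -2.50207096e+01,
        1.25040743e-02,  7.82539195e-03, -2.45924053e-05]), 'ee_pos': array([ 0.26073441, -0.56751589,  0.23049747]), 'tool_rot': array([-3.06743951e+00, -6.71133697e-01,  5.70917709e-04]), 'ft_force': array([-0.1884826 , -0.69382   , -0.35985215]), 'torque': array([0.0220113 , 0.00070947, 0.00453577]), 'finger_force': 0.0, 'width': 0.08498858875593847}
```

View pics/top0.png

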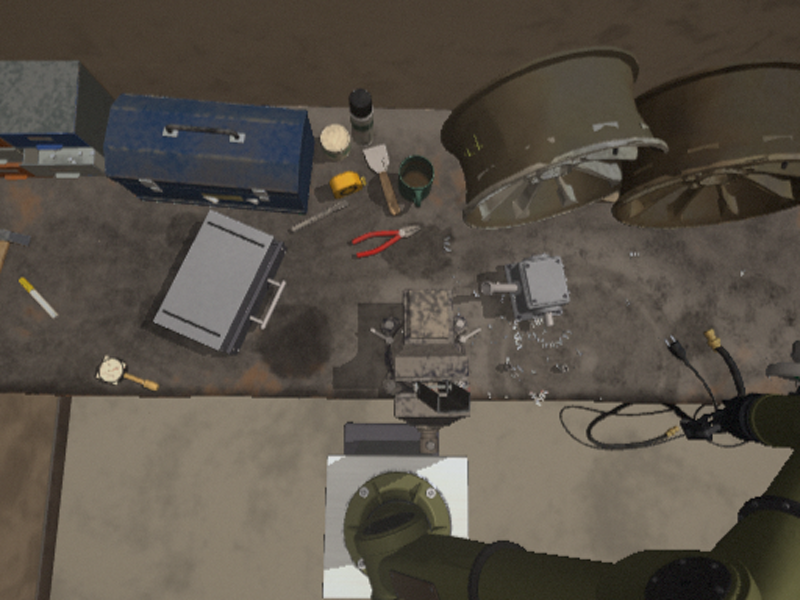

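View pics/scene0.png

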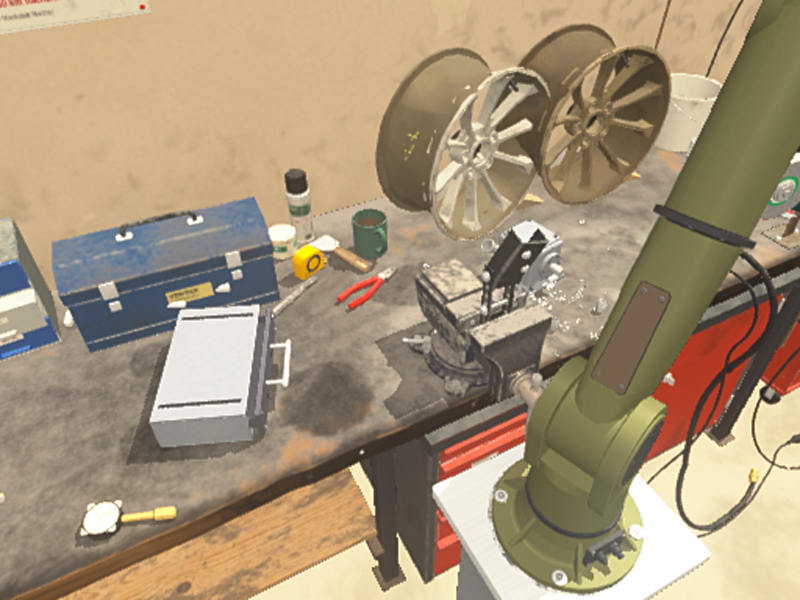

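Top view (800x600): drawer unit centre ~(215,285), handle bar (280,283)–(262,325), gearbox (543,280) with the dip tube going left to ~(487,288), pliers (380,240). The vice and bracket stand between, at (435,350). The scene view confirms the layout.

```bash
python3 - <<'E'
from h import *
f=np.load("top0.npz");p,d=f['p'],f['d'];P=pts("top",d)
v,u=np.mgrid[:384,:512]
def box(x0,x1,y0,y1): return (u>x0*.64)&(u<x1*.64)&(v>y0*.64)&(v<y1*.64)
# unit top
m=box(140,300,195,360)&(abs(P[...,2]-.075)<.006)
r=cv2.minAreaRect(P[m][:,:2].astype(np.float32)*1000);print("unit top",m.sum(),r,np.median(P[m][:,2]))
# handle
m=box(240,300,270,335)&(P[...,2]>.035)&(P[...,2]<.06)
g=cv2.cvtColor(p,cv2.COLOR_RGB2GRAY)
m2=box(250,290,270,335)&(g>150)
n,l,s,c=cv2.connectedComponentsWithStats(m2.astype(np.uint8))
for i in range(1,n):
    if s[i,4]>15:
        q=P[l==i];print("hcomp",s[i],np.median(q,0)); vv=np.argwhere(l==i)[:,::-1].astype(np.float32)
        W=np.array([ray("top",a,b,.0505)[:2] for a,b in vv],np.float32)*1000;print(cv2.minAreaRect(W))
# gearbox
m=box(510,580,245,320)&(abs(P[...,2]-.103)<.012)
r=cv2.minAreaRect(P[m][:,:2].astype(np.float32)*1000);print("gear top",m.sum(),r,np.median(P[m][:,2]))
m=box(475,520,270,305)&(P[...,2]>.05)
q=P[m];print("tube",len(q));
for lo in np.arange(.05,.19,.015):
    a=q[(q[:,2]>lo)&(q[:,2]<=lo+.015)]
    if len(a):print(round(lo,3),len(a),a.mean(0).round(4),a.min(0).round(3),a.max(0).round(3))
m=box(330,490,285,420)
for z in(.1,.15,.2,.25):
    q=P[m&(P[...,2]>z)];print("vice>",z,q.min(0).round(3),q.max(0).round(3))
crop=p[150:220,290:380,::-1];a=cv2.resize(crop,None,fx=6,fy=6,interpolation=cv2.INTER_CUBIC)
cv2.imwrite("pics/gear.png",a)
E
```

```text
unit top 3746 ((582.0966186523438, 416.0664367675781), (248.91412353515625, 369.16485595703125), 69.18897247314453) 0.07648631996143274
hcomp [165 180  17  30  50] [0.4826775  0.28765224 0.05109604]
((486.8282470703125, 291.77655029296875), (17.385807037353516, 111.85923767089844), 67.53848266601562)
gear top 896 ((534.823974609375, -304.2342834472656), (110.16106414794922, 123.7418441772461), 10.223241806030273) 0.10720397350960742
tube 200
0.05 12 [ 0.5324 -0.2657  0.0586] [ 0.499 -0.273  0.053] [ 0.566 -0.253  0.065]
0.065 29 [ 0.536  -0.2607  0.0739] [ 0.511 -0.267  0.065] [ 0.569 -0.252  0.079]
0.08 39 [ 0.5326 -0.259   0.087 ] [ 0.515 -0.266  0.081] [ 0.565 -0.242  0.095]
0.095 23 [ 0.5235 -0.2374  0.1035] [ 0.514 -0.264  0.095] [ 0.562 -0.225  0.11 ]
0.11 24 [ 0.5182 -0.2132  0.1192] [ 0.51  -0.228  0.111] [ 0.527 -0.181  0.125]
0.125 47 [ 0.5146 -0.1871  0.1309] [ 0.501 -0.211  0.125] [ 0.525 -0.172  0.139]
0.14 25 [ 0.514  -0.1879  0.1467] [ 0.5   -0.198  0.14 ] [ 0.527 -0.175  0.154]
vice> 0.1 [ 0.239 -0.191  0.1  ] [0.52  0.034 1.28 ]
vice> 0.15 [ 0.24  -0.137  0.15 ] [0.376 0.034 1.28 ]
vice> 0.2 [ 0.262 -0.114  0.2  ] [0.317 0.034 1.28 ]
vice> 0.25 [ 0.262 -0.114  0.252] [0.317 0.034 1.28 ]
```

View pics/gear.png

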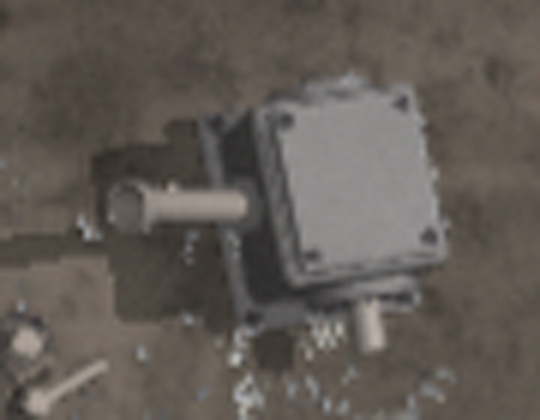

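```bash
python3 - <<'E'
from h import *
f=np.load("top0.npz");p,d=f['p'],f['d']
g=cv2.cvtColor(p,cv2.COLOR_RGB2GRAY)
v,u=np.mgrid[:384,:512]
m=((g>115)&(u>95)&(u<180)&(v>130)&(v<228)).astype(np.uint8)
m=cv2.morphologyEx(m,cv2.MORPH_CLOSE,np.ones((5,5)));m=cv2.morphologyEx(m,cv2.MORPH_OPEN,np.ones((5,5)))
n,l,s,c=cv2.connectedComponentsWithStats(m);i=1+s[1:,4].argmax()
W=np.array([ray("top",a,b,.075)[:2] for b,a in np.argwhere(l==i)],np.float32)*1000
print("unit",s[i],cv2.minAreaRect(W))
B=[ray("top",290+x/6,150+y/6,.108) for x,y in[(287,120),(403,102),(430,237),(312,257)]];print(np.round(B,4))
for a,b in((0,1),(3,2),(0,3),(1,2)): w=B[b]-B[a];print(np.degrees(np.arctan2(w[1],w[0])),np.linalg.norm(w))
print("centre",np.mean(B,0)); print("mouth",ray("top",290+128/6,150+205/6,.14))
b=ray("top",290+240/6,150+205/6,.08);print("tube low",b)
E
```

```text
Traceback (most recent call last):
  File "h.py", line 13, in ray
    c,M=cam(n); r=M@np.array([(u-c["cx"])/c["fx"],-(v-c["cy"])/c["fy"],-1]); o=np.array(c["xyz"])
        ~~~^^^
  File "h.py", line 5, in cam
    c=calibration(n); o=np.array(c["orientation"],float)
ValueError: time passes only in moves, steps and waits
```

```bash
sed -i 's/^def cam/import functools\n@functools.lru_cache\ndef cam/' h.py; python3 - <<'E'
from h import *
f=np.load("top0.npz");p,d=f['p'],f['d']
g=cv2.cvtColor(p,cv2.COLOR_RGB2GRAY)
v,u=np.mgrid[:384,:512]
m=((g>115)&(u>95)&(u<180)&(v>130)&(v<228)).astype(np.uint8)
m=cv2.morphologyEx(m,cv2.MORPH_CLOSE,np.ones((5,5)));m=cv2.morphologyEx(m,cv2.MORPH_OPEN,np.ones((5,5)))
n,l,s,c=cv2.connectedComponentsWithStats(m);i=1+s[1:,4].argmax()
W=np.array([ray("top",a,b,.075)[:2] for b,a in np.argwhere(l==i)],np.float32)*1000
print("unit",s[i],cv2.minAreaRect(W))
B=[ray("top",290+x/6,150+y/6,.108) for x,y in[(287,120),(403,102),(430,237),(312,257)]];print(np.round(B,4))
for a,b in((0,1),(3,2),(0,3),(1,2)): w=B[b]-B[a];print(np.degrees(np.arctan2(w[1],w[0])),np.linalg.norm(w))
print("centre",np.mean(B,0)); print("mouth",ray("top",290+128/6,150+205/6,.14))
b=ray("top",290+240/6,150+205/6,.08);print("tube low",b)
E
```

```text
unit [ 100  136   73   87 3572] ((536.984619140625, 415.5736083984375), (158.2847900390625, 278.3562316894531), 67.4889907836914)
[[ 0.5706 -0.2809  0.108 ]
 [ 0.5825 -0.3484  0.108 ]
 [ 0.5039 -0.3611  0.108 ]
 [ 0.4912 -0.2931  0.108 ]]
-80.02676444179572 0.0685368991492471
-79.42394424806865 0.06918840137796448
-171.26042251284784 0.08036076684952133
-170.80573729515262 0.07962156709058292
centre [ 0.53704489 -0.32084928  0.108     ]
mouth [ 0.51349179 -0.1823981   0.14      ]
tube low [ 0.52567384 -0.25945509  0.08      ]
```

```bash
cat >> h.py <<'E'
def tool(yaw,tilt=0):
    # tool x at heading yaw (deg) raised by tilt, tool y at yaw-90 level, z down
    a=np.radians(yaw);t=np.radians(tilt);h=np.array([np.cos(a),np.sin(a),0])
    x=h*np.cos(t)+np.array([0,0,np.sin(t)]);y=np.array([np.sin(a),-np.cos(a),0])
    return np.stack([x,y,np.cross(x,y)],1)
def plan(way,start=None):
    # way: list of (pos, R, nrows); prints rows in tool axes (mm, deg)
    if start is None: s=read_state();start=(s["ee_pos"],R.from_rotvec(s["tool_rot"]).as_matrix())
    p,r=np.array(start[0]),start[1];k=0
    for q,Q,n in way:
        for i in range(n):
            dp=(np.array(q)-p)/(n-i); w=R.from_matrix(r.T@Q).as_rotvec()/(n-i)
            t=np.round(r.T@dp*1000,0); g=np.round(np.degrees(w),1); k+=1
            p=p+r@t/1000; r=r@R.from_rotvec(np.radians(g)).as_matrix()
            print(k,t.tolist(),g.tolist())
        print("  at",p.round(3))
E
python3 - <<'E'
from h import *
A=tool(157.5)
plan([((.39,-.31,.36),tool(70),9),((.46,0,.38),tool(115),9),((.485,.288,.15),A,12)])
E
```

```text
1 [25.0, -20.0, -14.0] [-0.0, -0.0, -5.0]
2 [27.0, -18.0, -14.0] [-0.0, -0.0, -5.0]
3 [28.0, -15.0, -14.0] [-0.0, -0.0, -5.0]
4 [29.0, -13.0, -15.0] [-0.0, -0.0, -5.1]
5 [30.0, -10.0, -14.0] [-0.0, -0.0, -5.0]
6 [31.0, -8.0, -15.0] [-0.0, -0.0, -5.1]
7 [32.0, -5.0, -14.0] [-0.0, -0.0, -5.0]
8 [32.0, -2.0, -15.0] [-0.0, -0.0, -5.1]
9 [32.0, 2.0, -14.0] [-0.1, -0.1, -5.0]
  at [ 0.39 -0.31  0.36]
10 [35.0, -5.0, -2.0] [0.0, 0.0, -5.0]
11 [35.0, -1.0, -2.0] [0.0, 0.0, -5.0]
12 [35.0, 2.0, -2.0] [0.0, 0.0, -5.0]
13 [35.0, 5.0, -2.0] [0.0, 0.0, -5.0]
14 [35.0, 8.0, -2.0] [0.0, 0.0, -5.0]
15 [34.0, 11.0, -3.0] [0.0, 0.0, -5.0]
16 [33.0, 13.0, -2.0] [-0.0, 0.0, -5.0]
17 [31.0, 16.0, -3.0] [-0.0, 0.0, -5.0]
18 [30.0, 19.0, -2.0] [-0.0, 0.0, -5.0]
  at [0.46 0.   0.38]
19 [21.0, 12.0, 19.0] [-0.0, 0.0, -3.5]
20 [20.0, 13.0, 19.0] [-0.0, 0.0, -3.5]
21 [19.0, 15.0, 19.0] [-0.0, 0.0, -3.6]
22 [18.0, 16.0, 19.0] [-0.0, 0.0, -3.5]
23 [17.0, 17.0, 19.0] [-0.0, 0.0, -3.6]
24 [16.0, 18.0, 19.0] [-0.0, 0.0, -3.5]
25 [15.0, 19.0, 19.0] [-0.0, 0.0, -3.6]
26 [14.0, 19.0, 19.0] [-0.0, 0.0, -3.5]
27 [13.0, 20.0, 19.0] [-0.0, 0.0, -3.6]
28 [12.0, 21.0, 19.0] [-0.0, 0.0, -3.5]
29 [10.0, 22.0, 20.0] [-0.0, 0.0, -3.6]
30 [9.0, 23.0, 19.0] [-0.0, 0.0, -3.5]
  at [0.485 0.288 0.15 ]
```

Emit:
servo_tool(
  series=[
    {"translation": [25,-20,-14],"rotation": [0,0,-5],"gripper": 0.3},
    {"translation": [27,-18,-14],"rotation": [0,0,-5],"gripper": 0.3},
    {"translation": [28,-15,-14],"rotation": [0,0,-5],"gripper": 0.3},
    {"translation": [29,-13,-15],"rotation": [0,0,-5],"gripper": 0.3},
    {"translation": [30,-10,-14],"rotation": [0,0,-5],"gripper": 0.3},
  ],
)

```text
time_s: 0.52
ee_pos: [0.333, -0.4237, 0.3027]
tool_rot: [-2.847, -1.326, 0.0]
ft_force: [0.4, -0.7, 0.4]
width: 0.0297
finger_force: 0.0
```

Emit:
servo_tool(
  series=[
    {"translation": [31,-8,-15],"rotation": [0,0,-5],"gripper": 0.3},
    {"translation": [32,-5,-14],"rotation": [0,0,-5],"gripper": 0.3},
    {"translation": [32,-2,-15],"rotation": [0,0,-5],"gripper": 0.3},
    {"translation": [32,2,-14],"rotation": [0,0,-5],"gripper": 0.3},
    {"translation": [35,-5,-2],"rotation": [0,0,-5],"gripper": 0.3},
  ],
)

```text
time_s: 0.93
ee_pos: [0.4003, -0.2756, 0.3641]
tool_rot: [2.491, 1.909, 0.002]
ft_force: [0.4, -1.0, 0.7]
width: 0.03
finger_force: 0.0
```

Tracks perfectly; continue.

Emit:
servo_tool(
  series=[
    {"translation": [35,-1,-2],"rotation": [0,0,-5],"gripper": 0.3},
    {"translation": [35,2,-2],"rotation": [0,0,-5],"gripper": 0.3},
    {"translation": [35,5,-2],"rotation": [0,0,-5],"gripper": 0.3},
    {"translation": [35,8,-2],"rotation": [0,0,-5],"gripper": 0.3},
    {"translation": [34,11,-3],"rotation": [0,0,-5],"gripper": 0.3},
  ],
)

```text
time_s: 1.35
ee_pos: [0.4393, -0.1023, 0.3732]
tool_rot: [-2.021, -2.405, 0.001]
ft_force: [1.8, -0.4, 0.2]
width: 0.0295
finger_force: 0.0
```

Emit:
servo_tool(
  series=[
    {"translation": [33,13,-2],"rotation": [0,0,-5],"gripper": 0.3},
    {"translation": [31,16,-3],"rotation": [0,0,-5],"gripper": 0.3},
    {"translation": [30,19,-2],"rotation": [0,0,-5],"gripper": 0.3},
    {"translation": [21,12,19],"rotation": [0,0,-3.5],"gripper": 0.3},
    {"translation": [20,13,19],"rotation": [0,0,-3.5],"gripper": 0.3},
  ],
)

```text
time_s: 1.77
ee_pos: [0.4668, 0.0495, 0.3425]
tool_rot: [1.524, 2.745, 0.002]
ft_force: [0.2, -0.6, -0.4]
width: 0.0298
finger_force: 0.0
```

Emit:
servo_tool(
  series=[
    {"translation": [19,15,19],"rotation": [0,0,-3.5],"gripper": 0.3},
    {"translation": [18,16,19],"rotation": [0,0,-3.5],"gripper": 0.3},
    {"translation": [17,17,19],"rotation": [0,0,-3.5],"gripper": 0.3},
    {"translation": [16,18,19],"rotation": [0,0,-3.5],"gripper": 0.3},
    {"translation": [15,19,19],"rotation": [0,0,-3.5],"gripper": 0.3},
  ],
)

```text
time_s: 2.18
ee_pos: [0.4795, 0.1681, 0.2461]
tool_rot: [-1.091, -2.946, 0.001]
ft_force: [-0.5, 0.2, -0.5]
width: 0.0297
finger_force: 0.0
```

Emit:
servo_tool(
  series=[
    {"translation": [14,19,19],"rotation": [0,0,-3.5],"gripper": 0.3},
    {"translation": [13,20,19],"rotation": [0,0,-3.5],"gripper": 0.3},
    {"translation": [12,21,19],"rotation": [0,0,-3.5],"gripper": 0.3},
    {"translation": [10,22,20],"rotation": [0,0,-3.5],"gripper": 0.3},
    {"translation": [9,23,19],"rotation": [0,0,-4],"gripper": 0.3},
  ],
)

```text
time_s: 2.6
ee_pos: [0.4896, 0.288, 0.1498]
tool_rot: [-0.617, -3.08, 0.001]
ft_force: [-0.1, 0.1, 0.0]
width: 0.03
finger_force: 0.0
```

```bash
python3 - <<'E'
from h import *
p,d=snapshot("scene");cv2.imwrite("pics/s1.png",cv2.resize(p[:,:,::-1][150:330,70:310],None,fx=3.3,fy=3.3,interpolation=cv2.INTER_CUBIC))
u=np.array([-.3827,-.9239]) 
h=np.array([.4868,.2918]);print("open est",(h-np.array([.537,.4156]))@u-.115)
s=read_state();print(s["ee_pos"],s["ft_force"]);plan([((h[0],h[1],.03),tool(157.5),6)])
E
```

```text
open est 0.018590360000000014
[0.48794104 0.29243884 0.14683502] [ 0.91491103  3.53334638 -0.0481225 ]
1 [0.0, -0.0, 19.0] [0.0, -0.0, 0.1]
2 [0.0, -0.0, 20.0] [0.0, -0.1, 0.1]
3 [0.0, -0.0, 19.0] [0.0, -0.0, 0.0]
4 [0.0, -0.0, 20.0] [0.0, -0.1, 0.1]
5 [0.0, -1.0, 19.0] [0.0, -0.0, 0.0]
6 [0.0, -0.0, 20.0] [0.0, -0.1, 0.1]
  at [0.487 0.292 0.03 ]
```

View pics/s1.png

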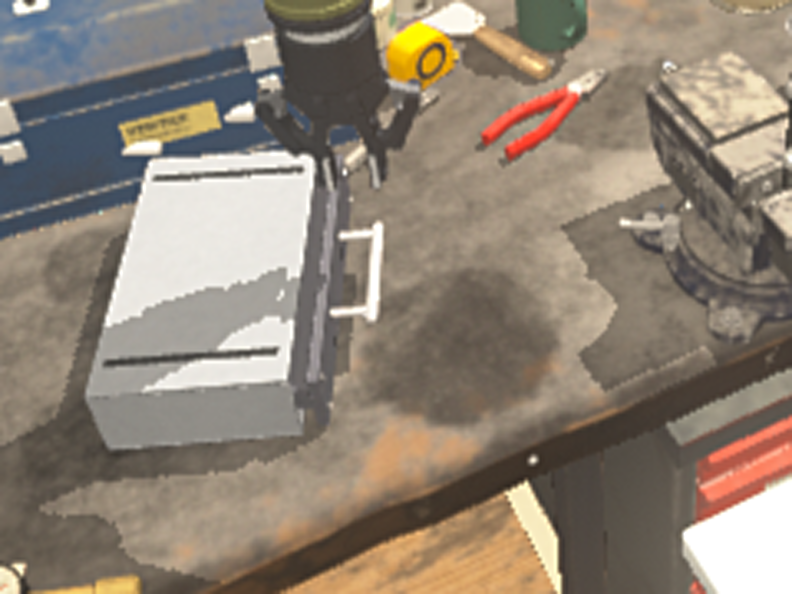

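The scene crop shows the hand above the handle; the bar runs from (378,228) to (372,316), so its middle is at ~(375,272) in the crop. I'll cross-check by ray before descending.

```bash
python3 - <<'E'
from h import *
for a,b in((379,226),(375,272),(372,317)): print(ray("scene",70+a/3.3,150+b/3.3,.048))
E
```

```text
[0.53160925 0.2631115  0.048     ]
[0.47822874 0.2859893  0.048     ]
[0.42927006 0.30611114 0.048     ]
```

Emit:
servo_tool(
  series=[
    {"translation": [0,1,20],"rotation": [0,0,0],"gripper": 0.35},
    {"translation": [0,0,20],"rotation": [0,0,0],"gripper": 0.35},
    {"translation": [0,0,20],"rotation": [0,0,0],"gripper": 0.35},
    {"translation": [0,0,12],"rotation": [0,0,0],"gripper": 0.35},
    {"translation": [0,0,0],"rotation": [0,0,0],"gripper": 0.35},
  ],
)

```text
time_s: 3.07
ee_pos: [0.4891, 0.2868, 0.0768]
tool_rot: [-0.621, -3.076, 0.005]
ft_force: [0.1, -0.1, -0.6]
width: 0.0277
finger_force: 0.0
```

Emit:
servo_tool(
  series=[
    {"translation": [0,0,10],"rotation": [0,0,0],"gripper": 0.35},
    {"translation": [0,0,10],"rotation": [0,0,0],"gripper": 0.35},
    {"translation": [0,0,10],"rotation": [0,0,0],"gripper": 0.35},
    {"translation": [0,0,10],"rotation": [0,0,0],"gripper": 0.35},
    {"translation": [0,0,3],"rotation": [0,0,0],"gripper": 0.35},
  ],
)

```text
time_s: 3.48
ee_pos: [0.4898, 0.2876, 0.0348]
tool_rot: [-0.621, -3.079, 0.002]
ft_force: [-1.4, -0.9, -0.4]
width: 0.0279
finger_force: 0.0
```

Emit:
servo_tool(
  series=[
    {"translation": [0,0,0],"rotation": [0,0,0],"gripper": 1},
    {"translation": [0,0,0],"rotation": [0,0,0],"gripper": 1},
    {"translation": [0,0,0],"rotation": [0,0,0],"gripper": 1},
    {"translation": [0,0,0],"rotation": [0,0,0],"gripper": 1},
    {"translation": [0,0,0],"rotation": [0,0,0],"gripper": 1},
  ],
  newtons=40,
)

```text
time_s: 3.9
ee_pos: [0.4898, 0.2878, 0.0359]
tool_rot: [-0.621, -3.079, 0.001]
ft_force: [0.5, 0.9, -10.5]
width: 0.0091
finger_force: 38.8
```

Emit:
servo_tool(
  series=[
    {"translation": [0,-6,0],"rotation": [0,0,0],"gripper": 1},
    {"translation": [0,-12,0],"rotation": [0,0,0],"gripper": 1},
    {"translation": [0,-14,0],"rotation": [0,0,0],"gripper": 1},
    {"translation": [0,-14,0],"rotation": [0,0,0],"gripper": 1},
    {"translation": [0,-14,0],"rotation": [0,0,0],"gripper": 1},
  ],
)

```text
time_s: 4.32
ee_pos: [0.4667, 0.232, 0.036]
tool_rot: [-0.622, -3.079, -0.001]
ft_force: [2.3, 1.6, -15.6]
width: 0.0093
finger_force: 39.6
```

Emit:
servo_tool(
  series=[
    {"translation": [0,-12,0],"rotation": [0,0,0],"gripper": 1},
    {"translation": [0,-10,0],"rotation": [0,0,0],"gripper": 1},
    {"translation": [0,-8,0],"rotation": [0,0,0],"gripper": 1},
    {"translation": [0,-6,0],"rotation": [0,0,0],"gripper": 1},
    {"translation": [0,-4,0],"rotation": [0,0,0],"gripper": 1},
  ],
)

```text
time_s: 4.73
ee_pos: [0.4513, 0.1948, 0.036]
tool_rot: [-0.622, -3.079, 0.001]
ft_force: [2.9, 1.2, -22.5]
width: 0.0089
finger_force: 38.9
```

Emit:
servo_tool(
  series=[
    {"translation": [0,-2,0],"rotation": [0,0,0],"gripper": 1},
    {"translation": [0,-2,0],"rotation": [0,0,0],"gripper": 1},
    {"translation": [0,-2,0],"rotation": [0,0,0],"gripper": 1},
    {"translation": [0,-2,0],"rotation": [0,0,0],"gripper": 1},
    {"translation": [0,-1,0],"rotation": [0,0,0],"gripper": 1},
  ],
)

```text
time_s: 5.15
ee_pos: [0.4482, 0.1874, 0.0361]
tool_rot: [0.622, 3.079, -0.0]
ft_force: [5.3, -1.1, -25.7]
width: 0.009
finger_force: 38.7
```

```bash
python3 - <<'E'
from h import *
p,d=snapshot("top");np.savez("top2.npz",p=p,d=d)
a=cv2.resize(p[:,:,::-1][110:250,90:270],None,fx=4.4,fy=4.2,interpolation=cv2.INTER_CUBIC);cv2.imwrite("pics/t2.png",a)
s=read_state();print(s["ee_pos"],s["ft_force"],s["width"])
E
```

```text
[0.44819237 0.18736048 0.03602004] [  4.40783185  -0.94436014 -23.86975645] 0.008841829780048825
```

View pics/t2.png

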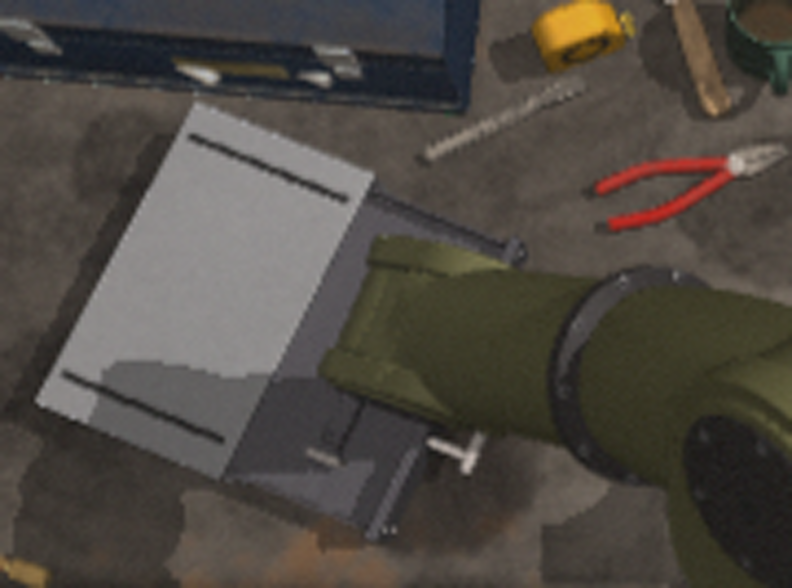

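The drawer is well out. The rod's end plate is at (325,457), with its dark grip running up-right to (360,405). I'll keep pulling gently until I feel the stop.

Emit:
servo_tool(
  series=[
    {"translation": [0,-2,0],"rotation": [0,0,0],"gripper": 1},
    {"translation": [0,-2,0],"rotation": [0,0,0],"gripper": 1},
    {"translation": [0,-2,0],"rotation": [0,0,0],"gripper": 1},
    {"translation": [0,-2,0],"rotation": [0,0,0],"gripper": 1},
    {"translation": [0,0,0],"rotation": [0,0,0],"gripper": 1},
  ],
)

```text
time_s: 5.62
ee_pos: [0.4479, 0.1874, 0.0368]
tool_rot: [0.617, 3.078, 0.022]
ft_force: [12.7, 15.7, -39.5]
width: 0.0089
finger_force: 38.6
```

Emit:
servo_tool(
  series=[
    {"translation": [0,6,0],"rotation": [0,0,0],"gripper": 0.4},
    {"translation": [0,2,0],"rotation": [0,0,0],"gripper": 0.4},
    {"translation": [0,0,0],"rotation": [0,0,0],"gripper": 0.4},
    {"translation": [0,0,-10],"rotation": [0,0,0],"gripper": 0.4},
    {"translation": [0,0,-25],"rotation": [0,0,0],"gripper": 0.4},
  ],
)

```text
time_s: 6.03
ee_pos: [0.4464, 0.1868, 0.0708]
tool_rot: [-0.62, -3.077, 0.004]
ft_force: [-0.0, -0.0, -0.5]
width: 0.026
finger_force: 0.0
```

Emit:
servo_tool(
  series=[
    {"translation": [0,0,-40],"rotation": [0,0,0],"gripper": 0.3},
    {"translation": [0,0,-40],"rotation": [0,0,0],"gripper": 0.3},
    {"translation": [0,-20,-30],"rotation": [0,0,0],"gripper": 0.3},
    {"translation": [0,-20,-20],"rotation": [0,0,0],"gripper": 0.3},
    {"translation": [0,-20,0],"rotation": [0,0,0],"gripper": 0.3},
  ],
)

```text
time_s: 6.45
ee_pos: [0.4253, 0.1335, 0.2059]
tool_rot: [0.618, 3.074, 0.003]
ft_force: [0.5, -0.7, -0.2]
width: 0.03
finger_force: 0.0
```

```bash
python3 - <<'E'
from h import *
q,e=snapshot("top");np.savez("top3.npz",p=q,d=e)
p,d=snapshot("scene");np.savez("s3.npz",p=p,d=d)
a=cv2.resize(p[:,:,::-1][170:300,80:240],None,fx=5,fy=4.6,interpolation=cv2.INTER_CUBIC)
cv2.imwrite("pics/s3.png",a)
print(read_state()["ee_pos"])
print("plate top",ray("top",90+325/4.4,110+457/4.2,.06),"grip",ray("top",90+352/4.4,110+420/4.2,.054))
E
```

```text
[0.4235594  0.12936446 0.20269789]
plate top [0.39715001 0.31700002 0.06      ] grip [0.42870111 0.29875471 0.054     ]
```

View pics/s3.png

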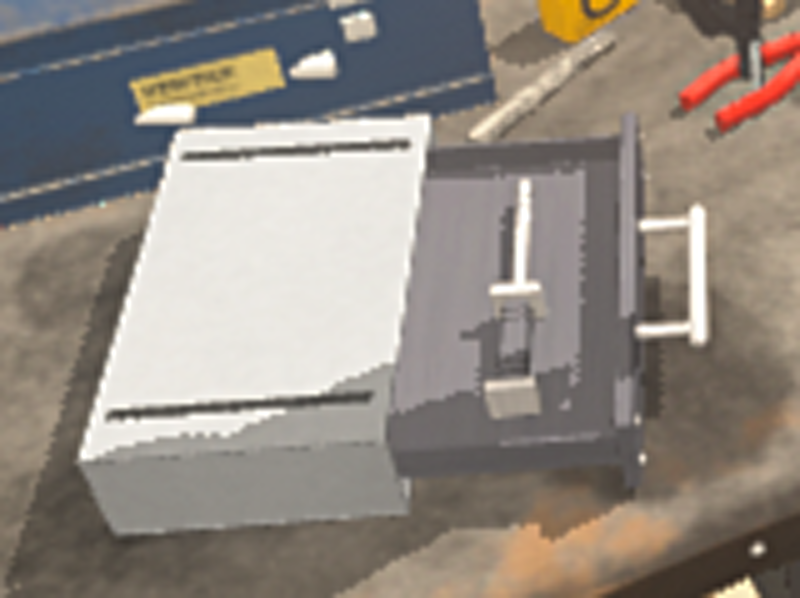

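The scene crop shows the drawer out and the rod lying crosswise: tip (525,183), collar top edge ~(515,287), dark grip (515,340), end plate top edge ~(511,382), handle (700,275).

```bash
python3 - <<'E'
from h import *
f=lambda x,y,z:ray("scene",80+x/5,170+y/4.6,z)
R_=[("tip",f(525,182,.047)),("shaft at collar",f(519,283,.047)),("collar top L",f(491,287,.06)),("collar top R",f(541,287,.06)),("plate top L",f(486,382,.06)),("plate top R",f(537,380,.06)),("grip mid top",f(516,335,.054)),("handle top far",f(698,205,.0505)),("handle near",f(700,343,.05)),]
for n,p in R_: print(n,p.round(4))
t=np.load("top3.npz")
g=t['p'];a=g[110:250,90:270]
cv2.imwrite("pics/t3.png",cv2.resize(a[:,:,::-1],None,fx=4.4,fy=4.2,interpolation=cv2.INTER_CUBIC))
E
```

```text
tip [0.5699 0.249  0.047 ]
shaft at collar [0.4824 0.2841 0.047 ]
collar top L [0.4746 0.3023 0.06  ]
collar top R [0.4608 0.2765 0.06  ]
plate top L [0.4019 0.3302 0.06  ]
plate top R [0.39   0.3047 0.06  ]
grip mid top [0.4349 0.3019 0.054 ]
handle top far [0.4943 0.1627 0.0505]
handle near [0.3823 0.2102 0.05  ]
```

View pics/t3.png

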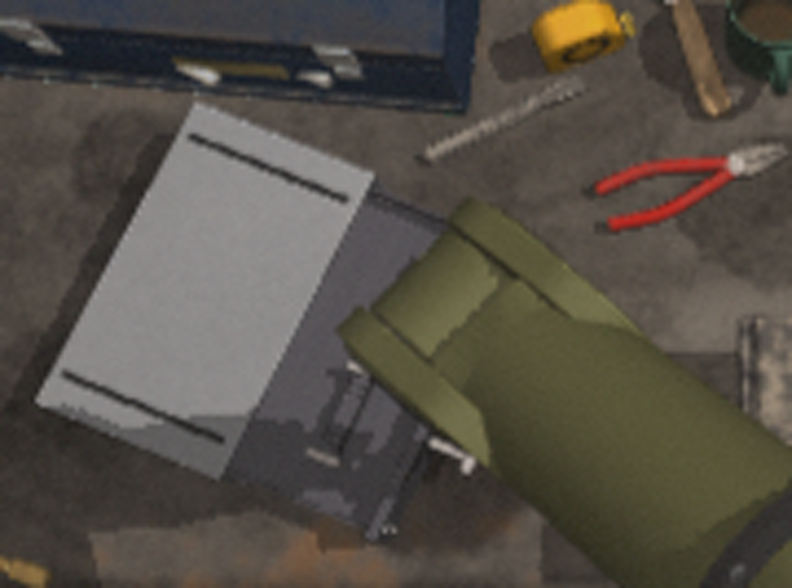

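```bash
python3 - <<'E'
from h import *
plan([((.434,.3035,.125),tool(157.5),6),((.434,.3035,.035),tool(157.5),4)])
E
```

```text
1 [10.0, 27.0, 13.0] [-0.0, 0.0, -0.1]
2 [10.0, 28.0, 13.0] [-0.0, 0.0, -0.1]
3 [10.0, 27.0, 13.0] [-0.0, 0.0, -0.1]
4 [9.0, 28.0, 13.0] [-0.1, 0.1, -0.1]
5 [9.0, 27.0, 13.0] [-0.0, 0.0, -0.0]
6 [10.0, 28.0, 12.0] [-0.1, 0.1, -0.1]
  at [0.434 0.304 0.125]
7 [-0.0, -0.0, 23.0] [0.0, -0.0, 0.0]
8 [-0.0, -0.0, 22.0] [0.0, -0.0, 0.0]
9 [-0.0, -0.0, 23.0] [0.0, -0.0, 0.0]
10 [-0.0, -0.0, 22.0] [0.0, -0.0, 0.0]
  at [0.434 0.304 0.035]
```

Emit:
servo_tool(
  series=[
    {"translation": [12,33,13],"rotation": [0,0,0],"gripper": -0.4},
    {"translation": [12,33,14],"rotation": [0,0,0],"gripper": -0.4},
    {"translation": [12,33,14],"rotation": [0,0,0],"gripper": -0.4},
    {"translation": [11,33,18],"rotation": [0,0,0],"gripper": -0.4},
    {"translation": [11,33,18],"rotation": [0,0,0],"gripper": -0.4},
  ],
)

```text
time_s: 6.97
ee_pos: [0.4349, 0.3089, 0.1241]
tool_rot: [0.622, 3.079, 0.0]
ft_force: [0.1, -0.3, -0.5]
width: 0.06
finger_force: 0.0
```

```bash
python3 - <<'E'
from h import *
p,d=snapshot("scene")
a=cv2.resize(p[:,:,::-1][170:300,80:240],None,fx=5,fy=4.6,interpolation=cv2.INTER_CUBIC)
cv2.imwrite("pics/s4.png",a)
s=read_state();print(s["ee_pos"]);plan([((.434,.3035,.035),tool(157.5),5)])
E
```

```text
[0.43268755 0.31675388 0.12188628]
1 [-1.0, -2.0, 17.0] [0.1, -0.1, 0.0]
2 [-1.0, -3.0, 17.0] [0.0, -0.0, 0.0]
3 [-2.0, -2.0, 18.0] [0.1, -0.1, 0.0]
4 [-1.0, -2.0, 17.0] [0.0, -0.0, 0.0]
5 [-1.0, -3.0, 18.0] [0.1, -0.1, 0.1]
  at [0.434 0.304 0.035]
```

View pics/s4.png

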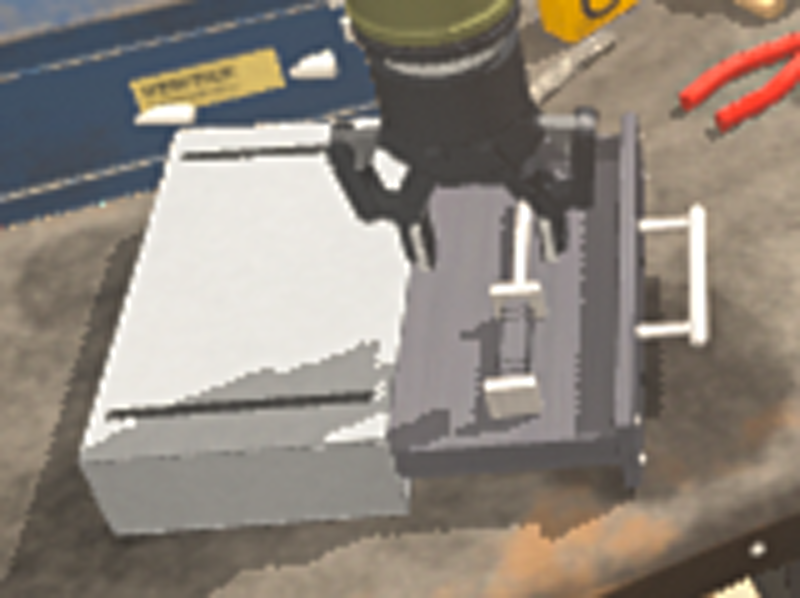

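The hand is above the drawer with its fingers at (420,262) and (552,255), a little to the unit side of the rod. The plan corrects by −12 mm in tool y.

Emit:
servo_tool(
  series=[
    {"translation": [-3,-6,10],"rotation": [0,0,0],"gripper": -0.4},
    {"translation": [-3,-6,15],"rotation": [0,0,0],"gripper": -0.4},
    {"translation": [0,0,20],"rotation": [0,0,0],"gripper": -0.4},
    {"translation": [0,0,0],"rotation": [0,0,0],"gripper": -0.4},
    {"translation": [0,0,0],"rotation": [0,0,0],"gripper": -0.4},
  ],
)

```text
time_s: 7.43
ee_pos: [0.4355, 0.2928, 0.0792]
tool_rot: [-0.621, -3.078, 0.003]
ft_force: [0.1, 1.2, 0.3]
width: 0.0595
finger_force: 0.0
```

```bash
python3 - <<'E'
from h import *
s=read_state();print(s["ee_pos"]);plan([((.434,.3035,.035),tool(157.5),5)])
E
```

```text
[0.43553653 0.29282443 0.07918141]
1 [1.0, 2.0, 9.0] [-0.0, -0.0, -0.1]
2 [1.0, 2.0, 9.0] [-0.0, -0.0, -0.1]
3 [1.0, 2.0, 9.0] [-0.0, -0.0, -0.0]
4 [1.0, 2.0, 9.0] [-0.1, -0.0, -0.1]
5 [1.0, 1.0, 8.0] [-0.0, -0.1, -0.0]
  at [0.434 0.303 0.035]
```

Emit:
servo_tool(
  series=[
    {"translation": [2,5,8],"rotation": [0,0,0],"gripper": -0.4},
    {"translation": [3,4,10],"rotation": [0,0,0],"gripper": -0.4},
    {"translation": [0,0,14],"rotation": [0,0,0],"gripper": -0.4},
    {"translation": [0,0,11],"rotation": [0,0,0],"gripper": -0.4},
    {"translation": [0,0,2],"rotation": [0,0,0],"gripper": -0.4},
  ],
)

```text
time_s: 7.85
ee_pos: [0.4342, 0.3035, 0.0327]
tool_rot: [-0.621, -3.078, 0.002]
ft_force: [0.8, -0.8, 0.2]
width: 0.0596
finger_force: 0.0
```

Emit:
servo_tool(
  series=[
    {"translation": [0,0,0],"rotation": [0,0,0],"gripper": 0.2},
    {"translation": [0,0,0],"rotation": [0,0,0],"gripper": 0.4},
    {"translation": [0,0,0],"rotation": [0,0,0],"gripper": 1},
    {"translation": [0,0,0],"rotation": [0,0,0],"gripper": 1},
    {"translation": [0,0,0],"rotation": [0,0,0],"gripper": 1},
  ],
  newtons=60,
)

```text
time_s: 8.27
ee_pos: [0.4354, 0.3044, 0.0351]
tool_rot: [0.621, 3.078, 0.002]
ft_force: [-0.5, 0.4, 3.3]
width: 0.0145
finger_force: 59.3
```

```bash
cat >> h.py <<'E'
M=np.array([.5135,-.1825,.14]);GY=99.6
def tcp_for(s,off=.010,xg=.043,yaw=GY,tilt=40,m=M):
    # s: seat face distance out from mouth; xg: grasp distance behind seat face; off: TCP beyond rod axis along tool z
    Q=tool(yaw,tilt); return m+Q[:,0]*(s+xg)+Q[:,2]*off, Q
E
python3 - <<'E'
from h import *
a,Q=tcp_for(.165);print(a)
plan([((.434,.3035,.12),tool(157.5),4),((.45,.25,.30),tool(147),6),((.475,.08,.36),tool(118,15),7),(a,Q,7)])
E
```

```text
[ 0.48585556 -0.01905625  0.26603938]
1 [0.0, -0.0, -21.0] [0.0, 0.0, -0.1]
2 [0.0, -0.0, -21.0] [0.0, 0.0, -0.1]
3 [0.0, -1.0, -21.0] [0.0, 0.0, -0.1]
4 [1.0, -0.0, -22.0] [0.1, 0.0, -0.0]
  at [0.434 0.304 0.12 ]
5 [-6.0, -7.0, -30.0] [-0.0, 0.0, 1.7]
6 [-6.0, -7.0, -30.0] [-0.0, 0.0, 1.8]
7 [-6.0, -7.0, -30.0] [-0.0, 0.0, 1.7]
8 [-7.0, -7.0, -30.0] [-0.0, 0.0, 1.8]
9 [-7.0, -6.0, -30.0] [-0.0, 0.0, 1.7]
10 [-7.0, -7.0, -30.0] [-0.0, 0.0, 1.8]
  at [0.45 0.25 0.3 ]
11 [-16.0, -18.0, -9.0] [-0.5, 2.1, 4.1]
12 [-17.0, -17.0, -9.0] [-0.5, 2.1, 4.1]
13 [-18.0, -16.0, -10.0] [-0.6, 2.1, 4.1]
14 [-19.0, -14.0, -11.0] [-0.5, 2.1, 4.1]
15 [-19.0, -13.0, -12.0] [-0.6, 2.1, 4.1]
16 [-20.0, -12.0, -12.0] [-0.5, 2.1, 4.2]
17 [-20.0, -10.0, -14.0] [-0.6, 2.1, 4.1]
  at [0.475 0.08  0.36 ]
18 [-16.0, -5.0, 10.0] [-1.2, 3.5, 2.4]
19 [-17.0, -5.0, 8.0] [-1.2, 3.6, 2.3]
20 [-18.0, -4.0, 7.0] [-1.2, 3.5, 2.4]
21 [-18.0, -4.0, 6.0] [-1.2, 3.6, 2.3]
22 [-19.0, -3.0, 5.0] [-1.2, 3.5, 2.3]
23 [-19.0, -2.0, 4.0] [-1.3, 3.6, 2.4]
24 [-19.0, -1.0, 3.0] [-1.2, 3.5, 2.3]
  at [ 0.486 -0.019  0.266]
```

Emit:
servo_tool(
  series=[
    {"translation": [0,0,-15],"rotation": [0,0,0],"gripper": 1},
    {"translation": [0,0,-21],"rotation": [0,0,0],"gripper": 1},
    {"translation": [0,0,-24],"rotation": [0,0,0],"gripper": 1},
    {"translation": [0,0,-25],"rotation": [0,0,0],"gripper": 1},
    {"translation": [-6,-7,-30],"rotation": [0,0,1.7],"gripper": 1},
  ],
)

```text
time_s: 8.68
ee_pos: [0.4365, 0.296, 0.15]
tool_rot: [-0.663, -3.069, -0.001]
ft_force: [0.8, -0.2, -0.7]
width: 0.0147
finger_force: 58.7
```

Emit:
servo_tool(
  series=[
    {"translation": [-6,-7,-30],"rotation": [0,0,1.8],"gripper": 1},
    {"translation": [-6,-7,-30],"rotation": [0,0,1.7],"gripper": 1},
    {"translation": [-7,-7,-30],"rotation": [0,0,1.8],"gripper": 1},
    {"translation": [-7,-6,-30],"rotation": [0,0,1.7],"gripper": 1},
    {"translation": [-7,-7,-30],"rotation": [0,0,1.8],"gripper": 1},
  ],
)

```text
time_s: 9.1
ee_pos: [0.4506, 0.2487, 0.3009]
tool_rot: [0.903, 3.009, -0.0]
ft_force: [0.9, 0.1, -1.6]
width: 0.0149
finger_force: 58.7
```

Emit:
servo_tool(
  series=[
    {"translation": [-16,-18,-9],"rotation": [-0.5,2.1,4.1],"gripper": 1},
    {"translation": [-17,-17,-9],"rotation": [-0.5,2.1,4.1],"gripper": 1},
    {"translation": [-18,-16,-10],"rotation": [-0.6,2.1,4.1],"gripper": 1},
    {"translation": [-19,-14,-11],"rotation": [-0.5,2.1,4.1],"gripper": 1},
    {"translation": [-19,-13,-12],"rotation": [-0.6,2.1,4.1],"gripper": 1},
  ],
)

```text
time_s: 9.52
ee_pos: [0.4681, 0.1274, 0.343]
tool_rot: [-1.353, -2.651, -0.146]
ft_force: [0.5, 1.0, -0.9]
width: 0.0147
finger_force: 58.7
```

Emit:
servo_tool(
  series=[
    {"translation": [-20,-12,-12],"rotation": [-0.5,2.1,4.2],"gripper": 1},
    {"translation": [-20,-10,-14],"rotation": [-0.6,2.1,4.1],"gripper": 1},
    {"translation": [0,0,0],"rotation": [0,0,0],"gripper": 1},
    {"translation": [0,0,0],"rotation": [0,0,0],"gripper": 1},
    {"translation": [0,0,0],"rotation": [0,0,0],"gripper": 1},
  ],
)

```text
time_s: 9.93
ee_pos: [0.4743, 0.0795, 0.3594]
tool_rot: [-1.505, -2.492, -0.198]
ft_force: [-0.4, 0.4, -0.7]
width: 0.0144
finger_force: 58.7
```

```bash
python3 - <<'E'
from h import *
p,d=snapshot("scene");np.savez("s5.npz",p=p,d=d)
cv2.imwrite("pics/s5.png",cv2.resize(p[:,:,::-1][70:250,190:430],None,fx=3.3,fy=3.3,interpolation=cv2.INTER_CUBIC))
s=read_state();print(s["ee_pos"],s["ft_force"],s["joint_pos"].round(2));a,Q=tcp_for(.165);plan([(a,Q,7)])
E
```

```text
[0.47408852 0.08026347 0.35941626] [ 0.40180157  0.67440587 -0.94927713] [ 0.6   0.35 -0.93  1.56  0.02  1.41  0.17]
1 [-16.0, -5.0, 9.0] [-1.2, 3.5, 2.3]
2 [-17.0, -5.0, 8.0] [-1.2, 3.5, 2.3]
3 [-18.0, -4.0, 7.0] [-1.2, 3.6, 2.3]
4 [-18.0, -4.0, 6.0] [-1.2, 3.5, 2.3]
5 [-19.0, -3.0, 5.0] [-1.2, 3.6, 2.4]
6 [-19.0, -2.0, 4.0] [-1.2, 3.5, 2.3]
7 [-20.0, -1.0, 2.0] [-1.3, 3.6, 2.4]
  at [ 0.486 -0.019  0.266]
```

View pics/s5.png

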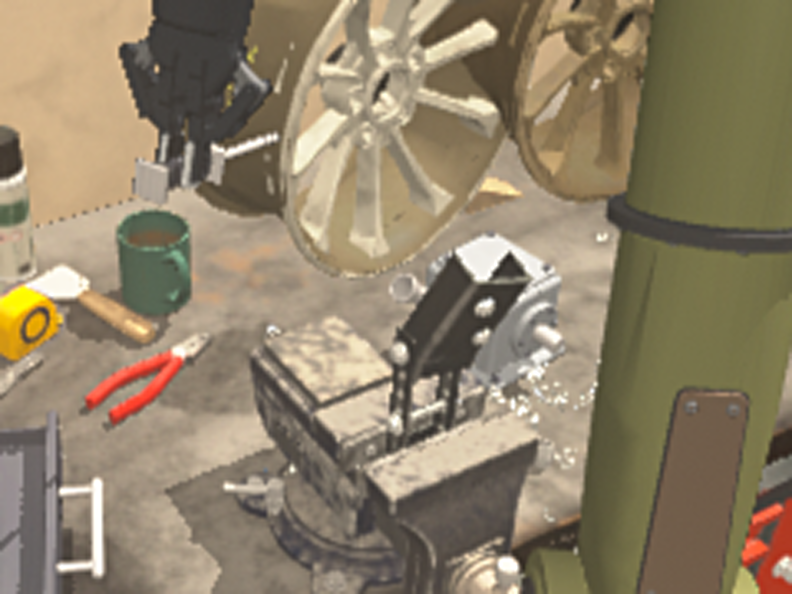

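The rod is held: end plate (152,180), collar about (217,160), tip (276,137). The tube mouth is visible at (404,287). Next I'll work out the rod's pose in the hand from these.

```bash
python3 - <<'E'
from h import *
f=lambda x,y:(190+x/3.3,70+y/3.3)
s=read_state();T=s["ee_pos"];Q=R.from_rotvec(s["tool_rot"]).as_matrix()
c,Mc=cam("scene");o=np.array(c["xyz"])
for n,x,y in(("tip",277,136),("shaft at collar",226,154),("collar",217,162),("plate",152,181)):
    u,v=f(x,y);r=Mc@np.array([(u-c["cx"])/c["fx"],-(v-c["cy"])/c["fy"],-1])
    P=o+r*((T-o)@Q[:,1])/(r@Q[:,1]);print(n,(Q.T@(P-T)*1000).round(1))
u,v=f(404,287);print("mouth scene",ray("scene",u,v,.14)); print("pred px of M",(np.array(proj("scene",M))-[190,70])*3.3)
for q in(-.145,.05):print("tool pt",(np.array(proj("scene",T+Q@[q,0,-.01]))-[190,70])*3.3)
E
```

```text
tip [-153.7   -0.    -9.4]
shaft at collar [-71.5  -0.   -9.1]
collar [-59.   -0.   -4.7]
plate [32.7 -0.  -8. ]
mouth scene [ 0.51049374 -0.18342802  0.14      ]
pred px of M [401.53713674 285.68326434]
tool pt [271.97028725 137.16915853]
tool pt [138.84103331 183.16571318]
```

```bash
sed -i 's/^M=np.array.*;/M=np.array([.512,-.183,.14]);/; s/off=.010,xg=.043/off=.009,xg=.047/' h.py; python3 - <<'E'
from h import *
a,Q=tcp_for(.165);b,_=tcp_for(.125);print(a,b);plan([(a,Q,7),(b,Q,3)])
E
```

```text
[ 0.48395175 -0.01716877  0.26937657] [ 0.48906184 -0.04738144  0.24366507]
1 [-16.0, -5.0, 9.0] [-1.2, 3.5, 2.3]
2 [-17.0, -5.0, 8.0] [-1.2, 3.5, 2.3]
3 [-17.0, -4.0, 7.0] [-1.2, 3.6, 2.3]
4 [-18.0, -4.0, 6.0] [-1.2, 3.5, 2.3]
5 [-18.0, -3.0, 4.0] [-1.2, 3.6, 2.4]
6 [-18.0, -2.0, 3.0] [-1.2, 3.5, 2.3]
7 [-19.0, -2.0, 2.0] [-1.3, 3.6, 2.4]
  at [ 0.484 -0.017  0.27 ]
8 [-13.0, -0.0, 0.0] [0.0, -0.0, -0.0]
9 [-14.0, -0.0, 0.0] [0.0, -0.0, -0.0]
10 [-13.0, -0.0, 0.0] [0.0, -0.0, -0.0]
  at [ 0.489 -0.048  0.244]
```

Emit:
servo_tool(
  series=[
    {"translation": [-16,-5,9],"rotation": [-1.2,3.5,2.3],"gripper": 1},
    {"translation": [-17,-5,8],"rotation": [-1.2,3.5,2.3],"gripper": 1},
    {"translation": [-17,-4,7],"rotation": [-1.2,3.6,2.3],"gripper": 1},
    {"translation": [-18,-4,6],"rotation": [-1.2,3.5,2.3],"gripper": 1},
    {"translation": [-18,-3,4],"rotation": [-1.2,3.6,2.4],"gripper": 1},
  ],
)

```text
time_s: 10.4
ee_pos: [0.4816, 0.0103, 0.2947]
tool_rot: [-1.613, -2.104, -0.494]
ft_force: [-0.1, 0.2, -1.6]
width: 0.0145
finger_force: 58.7
```

Emit:
servo_tool(
  series=[
    {"translation": [-18,-2,3],"rotation": [-1.2,3.5,2.3],"gripper": 1},
    {"translation": [-19,-2,2],"rotation": [-1.3,3.6,2.4],"gripper": 1},
    {"translation": [-18,0,0],"rotation": [0,0,0],"gripper": 1},
    {"translation": [-14,0,0],"rotation": [0,0,0],"gripper": 1},
    {"translation": [-8,0,0],"rotation": [0,0,0],"gripper": 1},
  ],
)

```text
time_s: 10.82
ee_pos: [0.4899, -0.0489, 0.2432]
tool_rot: [-1.643, -1.944, -0.597]
ft_force: [-0.1, 0.4, -0.9]
width: 0.015
finger_force: 58.7
```

Emit:
servo_tool(
  series=[
    {"translation": [0,0,0],"rotation": [0,0,0],"gripper": 1},
    {"translation": [0,0,0],"rotation": [0,0,0],"gripper": 1},
    {"translation": [0,0,0],"rotation": [0,0,0],"gripper": 1},
    {"translation": [0,0,0],"rotation": [0,0,0],"gripper": 1},
    {"translation": [0,0,0],"rotation": [0,0,0],"gripper": 1},
  ],
)

```text
time_s: 11.23
ee_pos: [0.4897, -0.0476, 0.2449]
tool_rot: [-1.643, -1.944, -0.598]
ft_force: [0.5, -1.5, -0.9]
width: 0.0146
finger_force: 58.7
```

```bash
python3 - <<'E'
from h import *
p,d=snapshot("scene");q,e=snapshot("top")
a=cv2.resize(p[:,:,::-1][100:190,250:350],(500,450),interpolation=cv2.INTER_CUBIC)
b=cv2.resize(q[:,:,::-1][150:240,270:330],(300,450),interpolation=cv2.INTER_CUBIC)
cv2.imwrite("pics/c6.png",np.hstack([a,b]))
s=read_state();T=s["ee_pos"];Q=R.from_rotvec(s["tool_rot"]).as_matrix()
print(T,s["ft_force"],(tcp_for(.125)[1].T@Q).round(3))
tip=T+Q@[-.155,0,-.009];print("tip",tip,"tip err in tube frame (x,y,z tool)",Q.T@(M-tip))
for n,P in(("tip",tip),("M",M)):
    print(n,((np.array(proj("scene",P))-[250,100])*5).round(),((np.array(proj("top",P))-[270,150])*5+[500,0]).round())
E
```

```text
[ 0.48962717 -0.04811091  0.24452536] [-0.53726686  0.22301499 -0.83487567] [[ 1.    -0.001 -0.001]
 [ 0.001  1.     0.001]
 [ 0.001 -0.001  1.   ]]
tip [ 0.51025816 -0.17096787  0.15186183] tip err in tube frame (x,y,z tool) [-0.01693471 -0.00027615  0.00128389]
tip [298. 276.] [693. 172.]
M [310. 284.] [708. 173.]
```

View pics/c6.png

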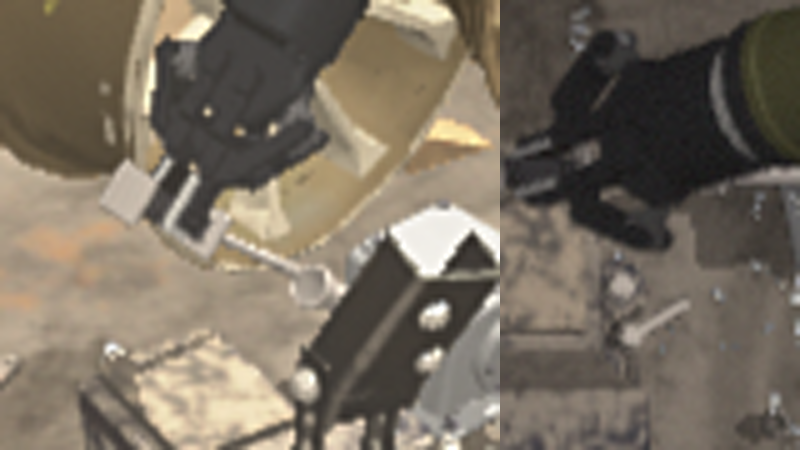

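The scene crop (left) shows the tip at ~(297,271), just short of the mouth at ~(312,286); the rod line passes slightly high. The hand hides the tube in the top view. I'll measure the shaft's offset from the predicted axis numerically.

```bash
python3 - <<'E'
from h import *
p,d=snapshot("scene");g=cv2.cvtColor(p,cv2.COLOR_RGB2GRAY).astype(np.float32)
s=read_state();T=s["ee_pos"];Q=R.from_rotvec(s["tool_rot"]).as_matrix()
b=np.load("s5.npz")["p"];gb=cv2.cvtColor(b,cv2.COLOR_RGB2GRAY).astype(np.float32)
P0=np.array(proj("scene",T+Q@[-.06,0,-.009]));P1=np.array(proj("scene",T+Q@[-.155,0,-.009]))
e=(P1-P0)/np.linalg.norm(P1-P0);n=np.array([-e[1],e[0]])
print("px len",np.linalg.norm(P1-P0),"px/mm in z", np.array(proj("scene",T+Q@[-.155,0,.001]))-P1, "in y",np.array(proj("scene",T+Q@[-.155,.01,-.009]))-P1,n)
k=np.arange(-7,7.1,.5)
for t in np.arange(.1,1.3,.1):
    q=P0+(P1-P0)*t+k[:,None]*n
    I=cv2.remap(g,q[:,0].astype(np.float32),q[:,1].astype(np.float32),cv2.INTER_LINEAR)[:,0]
    J=cv2.remap(gb,q[:,0].astype(np.float32),q[:,1].astype(np.float32),cv2.INTER_LINEAR)[:,0]
    D=abs(I-J);D[D<12]=0
    print(round(t,1),"centroid",round(float((D*k).sum()/max(D.sum(),1)),2),D[::2].astype(int))
print("mouth patch (before)");u,v=map(int,np.round(proj("scene",M)));print(gb[v-8:v+9,u-8:u+9].astype(int),u,v)
E
```

```text
px len 17.548550223907153 px/mm in z [-1.63494744  2.61750792] in y [-2.09376607 -1.42995068] [-0.42644733  0.90451239]
0.1 centroid -1.19 [ 0  0  0  0  0 41 35  0 14  0  0  0  0  0  0]
0.2 centroid -1.37 [ 0  0  0  0  0 32 40  0  0  0  0  0  0  0  0]
0.3 centroid -1.39 [ 0  0  0  0  0 26 49  0  0  0  0  0  0  0  0]
0.4 centroid -1.26 [ 0  0  0  0  0 19 38  0  0  0  0  0  0  0  0]
0.5 centroid -1.54 [ 0  0  0  0  0 54 53  0  0  0  0  0  0  0  0]
0.6 centroid -1.5 [ 0  0  0  0  0 44 49  0  0  0  0  0  0  0  0]
0.7 centroid -1.27 [ 0  0  0  0  0 42 66  0  0  0  0  0  0  0  0]
0.8 centroid -1.25 [ 0  0  0  0  0 69 41 21 13  0  0  0  0  0  0]
0.9 centroid -1.01 [ 0  0  0  0  0 52 23 28 19  0  0  0  0  0  0]
1.0 centroid 0.0 [0 0 0 0 0 0 0 0 0 0 0 0 0 0 0]
1.1 centroid 0.0 [0 0 0 0 0 0 0 0 0 0 0 0 0 0 0]
1.2 centroid 0.0 [0 0 0 0 0 0 0 0 0 0 0 0 0 0 0]
mouth patch (before)
[[151 153 155 153 152 144 148 134 176 142 153 149 148 149 148 143 150]
 [151 148 161 150 156 136 163 136 152 150 155 152 148 149 152 146 171]
 [157 142 181 142 133 133 152 151 151 152 149 147 144 149 150 133 160]
 [172 
[... 296 characters left out ...]
185 154 159 157 150 138 135 215 215 194 170 135  98]
 [145 151 153 161 219 167 162 160 155 145 148 197 196 229 243 163  77]
 [152 156 156 162 211 174 166 163 156 150 161 180 171 214 226 103  60]
 [164 162 159 155 169 183 171 169 166 162 167 142 145 166 108  60  62]
 [156 157 159 156 159 178 172 180 184 173 137 126 137 134  68  59  65]
 [153 158 158 157 159 161 146 154 156 135 134 131 119  74  60  65  65]
 [150 151 150 152 158 160 156 162 168 171 175 171  87  58  63  65  66]
 [150 147 146 151 158 157 152 154 163 171 176 163  74  61  64  66  66]
 [145 142 145 148 147 147 144 145 148 153 150  83  60  63  67  66  66]
 [144 140 137 137 137 142 146 146 148 148  88  59  61  65  66  66  64]] 312 157
```

Emit:
servo_tool(
  series=[
    {"translation": [0,0,3],"rotation": [0,0,0],"gripper": 1},
    {"translation": [-8,0,0],"rotation": [0,0,0],"gripper": 1},
    {"translation": [-8,0,0],"rotation": [0,0,0],"gripper": 1},
    {"translation": [-6,0,0],"rotation": [0,0,0],"gripper": 1},
    {"translation": [-4,0,0],"rotation": [0,0,0],"gripper": 1},
  ],
)

```text
time_s: 11.8
ee_pos: [0.4926, -0.0677, 0.2239]
tool_rot: [-1.646, -1.939, -0.598]
ft_force: [0.5, -0.0, -1.3]
width: 0.0147
finger_force: 58.7
```

Emit:
servo_tool(
  series=[
    {"translation": [-4,0,0],"rotation": [0,0,0],"gripper": 1},
    {"translation": [-3,0,0],"rotation": [0,0,0],"gripper": 1},
    {"translation": [-2,0,0],"rotation": [0,0,0],"gripper": 1},
    {"translation": [0,0,0],"rotation": [0,0,0],"gripper": 1},
    {"translation": [0,0,0],"rotation": [0,0,0],"gripper": 1},
  ],
)

```text
time_s: 12.22
ee_pos: [0.4937, -0.073, 0.2193]
tool_rot: [-1.644, -1.941, -0.599]
ft_force: [-1.0, 1.3, -1.4]
width: 0.0147
finger_force: 58.7
```

```bash
cat >> h.py <<'E'
def st():
    s=read_state();Q=R.from_rotvec(s["tool_rot"]).as_matrix();T=s["ee_pos"]
    print("F tool",(Q.T@s["ft_force"]).round(1),"torque tool",(Q.T@s["torque"]).round(2),"w",round(s["width"],4))
    q=Q.T@(M-(T+Q@[-.155,0,-.009]));print("M rel tip, tool axes",(q*1000).round(1),T.round(4),s["time_s"])
E
python3 -c "
from h import *
st()"
```

```text
F tool [ 0.2 -0.8  2. ] torque tool [ 0.07 -0.85  0.01] w 0.0147
M rel tip, tool axes [18.6 -0.  -2. ] [ 0.4937 -0.073   0.2193] 12.2167
```

Emit:
servo_tool(
  series=[
    {"translation": [-4,0,0],"rotation": [0,0,0],"gripper": 1},
    {"translation": [-4,0,0],"rotation": [0,0,0],"gripper": 1},
    {"translation": [-4,0,0],"rotation": [0,0,0],"gripper": 1},
    {"translation": [-2,0,0],"rotation": [0,0,0],"gripper": 1},
    {"translation": [0,0,0],"rotation": [0,0,0],"gripper": 1},
  ],
)

```text
time_s: 12.63
ee_pos: [0.4954, -0.0843, 0.2097]
tool_rot: [-1.645, -1.94, -0.598]
ft_force: [0.2, 0.6, -0.7]
width: 0.0148
finger_force: 58.7
```

```bash
python3 -c "
from h import *
st()"
```

```text
F tool [-0.1  0.2  0.9] torque tool [-0.03 -0.84 -0.03] w 0.0148
M rel tip, tool axes [33.5  0.3 -2. ] [ 0.4954 -0.0843  0.2097] 12.6333
```

Emit:
servo_tool(
  series=[
    {"translation": [-5,0,0],"rotation": [0,0,0],"gripper": 1},
    {"translation": [-5,0,0],"rotation": [0,0,0],"gripper": 1},
    {"translation": [-5,0,0],"rotation": [0,0,0],"gripper": 1},
    {"translation": [-5,0,0],"rotation": [0,0,0],"gripper": 1},
    {"translation": [0,0,0],"rotation": [0,0,0],"gripper": 1},
  ],
)

```text
time_s: 13.05
ee_pos: [0.4979, -0.1, 0.1964]
tool_rot: [-1.646, -1.939, -0.598]
ft_force: [-0.0, -0.5, -2.3]
width: 0.0146
finger_force: 58.7
```

```bash
python3 -c "
from h import *
st()"
```

```text
F tool [-1.8 -0.1  1.5] torque tool [ 0.05 -0.89 -0.02] w 0.0146
M rel tip, tool axes [54.3  0.4 -2. ] [ 0.4979 -0.1     0.1964] 13.05
```

Emit:
servo_tool(
  series=[
    {"translation": [-5,0,0],"rotation": [0,0,0],"gripper": 1},
    {"translation": [-5,0,0],"rotation": [0,0,0],"gripper": 1},
    {"translation": [-5,0,0],"rotation": [0,0,0],"gripper": 1},
    {"translation": [-5,0,0],"rotation": [0,0,0],"gripper": 1},
    {"translation": [0,0,0],"rotation": [0,0,0],"gripper": 1},
  ],
)

```text
time_s: 13.47
ee_pos: [0.5004, -0.1151, 0.1836]
tool_rot: [-1.646, -1.94, -0.598]
ft_force: [-0.2, -0.8, -0.7]
width: 0.0144
finger_force: 58.7
```

```bash
python3 -c "
from h import *
st()"
```

```text
F tool [-1.  -0.3  0. ] torque tool [ 0.02 -0.8  -0.03] w 0.0144
M rel tip, tool axes [74.2  0.4 -1.9] [ 0.5004 -0.1151  0.1836] 13.4667
```

Emit:
servo_tool(
  series=[
    {"translation": [-5,0,0],"rotation": [0,0,0],"gripper": 1},
    {"translation": [-5,0,0],"rotation": [0,0,0],"gripper": 1},
    {"translation": [-5,0,0],"rotation": [0,0,0],"gripper": 1},
    {"translation": [-5,0,0],"rotation": [0,0,0],"gripper": 1},
    {"translation": [0,0,0],"rotation": [0,0,0],"gripper": 1},
  ],
)

```text
time_s: 13.88
ee_pos: [0.503, -0.1302, 0.1707]
tool_rot: [-1.646, -1.94, -0.598]
ft_force: [-0.3, -0.9, -1.2]
width: 0.0149
finger_force: 58.7
```

Emit:
servo_tool(
  series=[
    {"translation": [-2,0,0],"rotation": [0,0,0],"gripper": 1},
    {"translation": [-2,0,0],"rotation": [0,0,0],"gripper": 1},
    {"translation": [-2,0,0],"rotation": [0,0,0],"gripper": 1},
    {"translation": [0,0,0],"rotation": [0,0,0],"gripper": 1},
    {"translation": [0,0,0],"rotation": [0,0,0],"gripper": 1},
  ],
)

```text
time_s: 14.3
ee_pos: [0.5037, -0.1336, 0.1678]
tool_rot: [-1.644, -1.941, -0.599]
ft_force: [-0.1, 0.3, -0.7]
width: 0.0144
finger_force: 58.7
```

```bash
python3 -c "
from h import *
st()"
```

```text
F tool [-0.2 -0.1  0.8] torque tool [ 0.05 -0.83 -0.02] w 0.0144
M rel tip, tool axes [98.7  0.  -1.9] [ 0.5037 -0.1336  0.1678] 14.3
```

Nearly there; small steps until contact.

Emit:
servo_tool(
  series=[
    {"translation": [-2,0,0],"rotation": [0,0,0],"gripper": 1},
    {"translation": [-2,0,0],"rotation": [0,0,0],"gripper": 1},
    {"translation": [-1,0,0],"rotation": [0,0,0],"gripper": 1},
    {"translation": [-1,0,0],"rotation": [0,0,0],"gripper": 1},
    {"translation": [0,0,0],"rotation": [0,0,0],"gripper": 1},
  ],
)

```text
time_s: 14.72
ee_pos: [0.5045, -0.1383, 0.1638]
tool_rot: [-1.645, -1.941, -0.598]
ft_force: [0.4, -0.0, -0.9]
width: 0.015
finger_force: 58.7
```

```bash
python3 -c "
from h import *
st()"
```

```text
F tool [-0.6  0.4  0.6] torque tool [ 0.03 -0.87  0.01] w 0.015
M rel tip, tool axes [ 1.05e+02  1.00e-01 -1.90e+00] [ 0.5045 -0.1383  0.1638] 14.7167
```

Emit:
servo_tool(
  series=[
    {"translation": [-1,0,0],"rotation": [0,0,0],"gripper": 1},
    {"translation": [-1,0,0],"rotation": [0,0,0],"gripper": 1},
    {"translation": [-1,0,0],"rotation": [0,0,0],"gripper": 1},
    {"translation": [0,0,0],"rotation": [0,0,0],"gripper": 1},
    {"translation": [0,0,0],"rotation": [0,0,0],"gripper": 1},
  ],
)

```text
time_s: 15.13
ee_pos: [0.5049, -0.1404, 0.162]
tool_rot: [-1.644, -1.941, -0.599]
ft_force: [-0.6, 0.1, -0.6]
width: 0.0148
finger_force: 58.7
```

```bash
python3 -c "
from h import *
st()"
```

```text
F tool [-0.3 -0.5  0.6] torque tool [-0.   -0.86 -0.02] w 0.0148
M rel tip, tool axes [107.7  -0.   -1.9] [ 0.5049 -0.1404  0.162 ] 15.1333
```

Emit:
servo_tool(
  series=[
    {"translation": [-1,0,0],"rotation": [0,0,0],"gripper": 1},
    {"translation": [-1,0,0],"rotation": [0,0,0],"gripper": 1},
    {"translation": [-1,0,0],"rotation": [0,0,0],"gripper": 1},
    {"translation": [0,0,0],"rotation": [0,0,0],"gripper": 1},
    {"translation": [0,0,0],"rotation": [0,0,0],"gripper": 1},
  ],
)

```text
time_s: 15.55
ee_pos: [0.5053, -0.1426, 0.1601]
tool_rot: [-1.644, -1.941, -0.599]
ft_force: [0.2, -0.1, -1.5]
width: 0.0145
finger_force: 58.7
```

```bash
python3 -c "
from h import *
st()"
```

```text
F tool [-1.1  0.2  1.1] torque tool [ 0.02 -0.79  0.02] w 0.0145
M rel tip, tool axes [110.7   0.   -2. ] [ 0.5053 -0.1426  0.1601] 15.55
```

Emit:
servo_tool(
  series=[
    {"translation": [-1,0,0],"rotation": [0,0,0],"gripper": 1},
    {"translation": [-1,0,0],"rotation": [0,0,0],"gripper": 1},
    {"translation": [-1,0,0],"rotation": [0,0,0],"gripper": 1},
    {"translation": [0,0,0],"rotation": [0,0,0],"gripper": 1},
    {"translation": [0,0,0],"rotation": [0,0,0],"gripper": 1},
  ],
)

```text
time_s: 15.97
ee_pos: [0.5053, -0.1426, 0.16]
tool_rot: [-1.639, -1.94, -0.6]
ft_force: [-3.3, 5.3, 7.7]
width: 0.0148
finger_force: 59.4
```

```bash
python3 -c "
from h import *
st()"
```

```text
F tool [ 9.3 -2.3 -2.2] torque tool [0.47 1.19 0.08] w 0.0148
M rel tip, tool axes [ 1.108e+02 -1.000e-01 -2.200e+00] [ 0.5053 -0.1426  0.16  ] 15.9667
```

Contact at the expected depth, ~9 N along the axis. I'll press a little more to seat the collar.

Emit:
servo_tool(
  series=[
    {"translation": [-1,0,0],"rotation": [0,0,0],"gripper": 1},
    {"translation": [-1,0,0],"rotation": [0,0,0],"gripper": 1},
    {"translation": [-1,0,0],"rotation": [0,0,0],"gripper": 1},
    {"translation": [0,0,0],"rotation": [0,0,0],"gripper": 1},
    {"translation": [0,0,0],"rotation": [0,0,0],"gripper": 1},
  ],
)

```text
time_s: 16.38
ee_pos: [0.5052, -0.1426, 0.1599]
tool_rot: [-1.634, -1.939, -0.602]
ft_force: [-6.7, 8.0, 19.1]
width: 0.0145
finger_force: 59.9
```

```bash
python3 -c "
from h import *
st()"
```

```text
F tool [19.3 -5.2 -8.6] torque tool [0.89 2.93 0.14] w 0.0145
M rel tip, tool axes [110.9  -0.2  -2.5] [ 0.5052 -0.1426  0.1599] 16.3833
```

Seated: 6 mm of extra command gave ~19 N and no further travel. Now I'll draw it out.

Emit:
servo_tool(
  series=[
    {"translation": [8,0,0],"rotation": [0,0,0],"gripper": 1},
    {"translation": [10,0,0],"rotation": [0,0,0],"gripper": 1},
    {"translation": [14,0,0],"rotation": [0,0,0],"gripper": 1},
    {"translation": [18,0,0],"rotation": [0,0,0],"gripper": 1},
    {"translation": [18,0,0],"rotation": [0,0,0],"gripper": 1},
  ],
)

```text
time_s: 16.8
ee_pos: [0.4973, -0.0944, 0.2011]
tool_rot: [-1.644, -1.941, -0.599]
ft_force: [0.4, 0.4, -1.5]
width: 0.0146
finger_force: 58.7
```

Emit:
servo_tool(
  series=[
    {"translation": [18,0,0],"rotation": [0,0,0],"gripper": 1},
    {"translation": [18,0,0],"rotation": [0,0,0],"gripper": 1},
    {"translation": [20,0,0],"rotation": [0,0,0],"gripper": 1},
    {"translation": [20,0,0],"rotation": [0,0,0],"gripper": 1},
    {"translation": [16,0,0],"rotation": [0,0,0],"gripper": 1},
  ],
)

```text
time_s: 17.22
ee_pos: [0.4854, -0.0239, 0.261]
tool_rot: [-1.643, -1.943, -0.598]
ft_force: [0.1, -0.1, 0.1]
width: 0.0146
finger_force: 58.7
```

Emit:
servo_tool(
  series=[
    {"translation": [14,0,0],"rotation": [0,0,0],"gripper": 1},
    {"translation": [10,0,0],"rotation": [0,0,0],"gripper": 1},
    {"translation": [0,0,0],"rotation": [0,0,0],"gripper": 1},
    {"translation": [0,0,0],"rotation": [0,0,0],"gripper": 1},
    {"translation": [0,0,0],"rotation": [0,0,0],"gripper": 1},
  ],
)

```text
time_s: 17.63
ee_pos: [0.4829, -0.0091, 0.2739]
tool_rot: [-1.646, -1.94, -0.598]
ft_force: [-0.6, -0.5, -0.8]
width: 0.0147
finger_force: 58.7
```

```bash
python3 -c "
from h import *
st()
p,d=snapshot('scene');g=cv2.cvtColor(p,cv2.COLOR_RGB2GRAY).astype(np.float32)
gb=cv2.cvtColor(np.load('s5.npz')['p'],cv2.COLOR_RGB2GRAY).astype(np.float32)
s=read_state();T=s['ee_pos'];Q=R.from_rotvec(s['tool_rot']).as_matrix()
k=np.arange(-6,6.1,.5)
for x in (-.08,-.1,-.12,-.14,-.16):
    P=np.array(proj('scene',T+Q@[x,0,-.009]));e=np.array(proj('scene',T+Q@[x-.02,0,-.009]))-P;e/=np.linalg.norm(e);q=(P+k[:,None]*np.array([-e[1],e[0]])).astype(np.float32)
    D=abs(cv2.remap(g,q[:,0],q[:,1],1)-cv2.remap(gb,q[:,0],q[:,1],1))[:,0];D[D<12]=0;print(x,round(float((D*k).sum()/max(D.sum(),1)),2),D[::2].astype(int))
plan([((.46,.09,.37),tool(128,0),9)])
"
```

```text
F tool [-0.8 -0.7  0.4] torque tool [ 0.06 -0.84 -0.07] w 0.0147
M rel tip, tool axes [-66.1   0.4  -1.7] [ 0.4829 -0.0091  0.2739] 17.6333
-0.08 -1.66 [ 0  0  0  0 33 27  0  0  0  0  0  0  0]
-0.1 -1.54 [ 0  0  0  0 51 44  0  0  0  0  0  0  0]
-0.12 -1.47 [ 0  0  0  0 54 40  0  0  0  0  0  0  0]
-0.14 -1.59 [ 0  0  0  0 26 31  0  0  0  0  0  0  0]
-0.16 0.0 [0 0 0 0 0 0 0 0 0 0 0 0 0]
1 [16.0, -1.0, -1.0] [1.1, -4.4, -3.1]
2 [15.0, 0.0, -2.0] [1.1, -4.3, -3.0]
3 [15.0, 1.0, -3.0] [1.1, -4.4, -3.1]
4 [15.0, 2.0, -4.0] [1.1, -4.3, -3.0]
5 [14.0, 2.0, -6.0] [1.1, -4.4, -3.1]
6 [14.0, 3.0, -7.0] [1.1, -4.3, -3.0]
7 [13.0, 3.0, -8.0] [1.1, -4.4, -3.1]
8 [12.0, 4.0, -9.0] [1.1, -4.3, -3.0]
9 [12.0, 5.0, -9.0] [1.1, -4.4, -3.1]
  at [0.46  0.091 0.37 ]
```

Rod fully out and unchanged in the hand. Now to lift and level it.

Emit:
servo_tool(
  series=[
    {"translation": [16,-1,-1],"rotation": [1.1,-4.4,-3.1],"gripper": 1},
    {"translation": [15,0,-2],"rotation": [1.1,-4.3,-3.0],"gripper": 1},
    {"translation": [15,1,-3],"rotation": [1.1,-4.4,-3.1],"gripper": 1},
    {"translation": [15,2,-4],"rotation": [1.1,-4.3,-3.0],"gripper": 1},
    {"translation": [14,2,-6],"rotation": [1.1,-4.4,-3.1],"gripper": 1},
  ],
)

```text
time_s: 18.1
ee_pos: [0.4704, 0.0466, 0.3278]
tool_rot: [-1.535, -2.451, -0.293]
ft_force: [-0.3, 0.5, -1.9]
width: 0.0145
finger_force: 58.7
```

Emit:
servo_tool(
  series=[
    {"translation": [14,3,-7],"rotation": [1.1,-4.3,-3.0],"gripper": 1},
    {"translation": [13,3,-8],"rotation": [1.1,-4.4,-3.1],"gripper": 1},
    {"translation": [12,4,-9],"rotation": [1.1,-4.3,-3.0],"gripper": 1},
    {"translation": [12,5,-9],"rotation": [1.1,-4.4,-3.1],"gripper": 1},
    {"translation": [0,0,0],"rotation": [0,0,0],"gripper": 1},
  ],
)

```text
time_s: 18.52
ee_pos: [0.4584, 0.0977, 0.373]
tool_rot: [1.354, 2.827, 0.003]
ft_force: [0.1, 1.6, -1.9]
width: 0.0144
finger_force: 58.7
```

Emit:
servo_tool(
  series=[
    {"translation": [0,0,0],"rotation": [0,0,0],"gripper": 1},
    {"translation": [0,0,0],"rotation": [0,0,0],"gripper": 1},
    {"translation": [0,0,0],"rotation": [0,0,0],"gripper": 1},
    {"translation": [0,0,0],"rotation": [0,0,0],"gripper": 1},
    {"translation": [0,0,0],"rotation": [0,0,0],"gripper": 1},
  ],
)

```text
time_s: 18.93
ee_pos: [0.46, 0.0903, 0.3698]
tool_rot: [-1.378, -2.823, -0.001]
ft_force: [-0.8, 0.7, -1.4]
width: 0.0143
finger_force: 58.7
```

```bash
python3 -c "
from h import *
st();s=read_state();Q=R.from_rotvec(s['tool_rot']).as_matrix();print(Q.round(3),abs(s['joint_velocities']).max())
T=s['ee_pos']
p,d=snapshot('scene');g=cv2.cvtColor(p,cv2.COLOR_RGB2GRAY).astype(np.float32)
gb=cv2.cvtColor(np.load('scene0.npz')['p'],cv2.COLOR_RGB2GRAY).astype(np.float32)
k=np.arange(-6,6.1,.5)
for x in (-.08,-.1,-.12,-.14,-.16):
    P=np.array(proj('scene',T+Q@[x,0,-.009]));e=np.array(proj('scene',T+Q@[x-.02,0,-.009]))-P;e/=np.linalg.norm(e);q=(P+k[:,None]*np.array([-e[1],e[0]])).astype(np.float32)
    D=abs(cv2.remap(g,q[:,0],q[:,1],1)-cv2.remap(gb,q[:,0],q[:,1],1))[:,0];D[D<12]=0;print(x,round(float((D*k).sum()/max(D.sum(),1)),2),D[::2].astype(int))
"
```

```text
F tool [ 1.  -0.2  1.4] torque tool [-0.04 -0.    0.01] w 0.0143
M rel tip, tool axes [ -92.6 -127.2  238.6] [0.46   0.0903 0.3698] 18.9333
[[-0.615  0.789  0.   ]
 [ 0.789  0.615  0.001]
 [ 0.     0.001 -1.   ]] 0.006334325291976668
-0.08 -0.92 [34 30  0  0 23 31 30 29 31 26  0  0  0]
-0.1 0.01 [ 0  0  0 13 32 33 32 32 32 13  0  0  0]
-0.12 -0.78 [ 0  0  0 34 64 63 41 38 27  0  0  0  0]
-0.14 -2.14 [27 25 19 28 57  0 20 27 16  0  0  0  0]
-0.16 -1.88 [ 0  0 26 68  0  0 22 27  0  0  0  0  0]
```

```bash
python3 -c "
from h import *
p,d=snapshot('scene');b=np.load('s3.npz')['p']
g=lambda a:cv2.cvtColor(a,cv2.COLOR_RGB2GRAY)[205:275,203:228].astype(np.float32)
A,B=g(p),g(b);print('diff',abs(A-B).mean(),cv2.phaseCorrelate(A,B))
s=read_state();print(s['width'],s['finger_force'],abs(s['joint_velocities']).max())
o=[(x,y) for x,y in ((.4465,.1875),)]
c=np.array([.537,.4156]);print('handle at stop reading along -x', (np.array([.448,.1874])-np.array([.4898,.2877]))@np.array([-.3827,-.9239]))
"
```

```text
diff 2.4177144 ((0.6164144560136471, 0.019186031908795087), 0.9483718146218194)
0.014384506296818183 58.73931527137756 0.005677348814507722
handle at stop reading along -x 0.10866403000000001
```

```bash
python3 -c "
from workcell import close_job
print(close_job())"
```

```text
the job is handed in; nothing more can be done
None
```

The job is handed in: the drawer was pulled to its stop, and the rod was seated in the dip tube to its collar, drawn out and held still and level about 37 cm above the bench; a last check suggested the drawer had since crept back in about 1.4 mm, which I left.

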